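# Return the riveting tools to their shadow tiles

### The arm

A 6-joint arm with a two-finger parallel gripper is mounted at the origin on the work surface. World frame = base frame: x ahead of the robot, y to its left, z up, the work surface at z = 0. Lengths are in m, angles in rad, forces in N, time in s.
With the tool pointing down it reaches from about 0.375 to 0.9 m from the base axis. Payload 3.1 kg.
Tool frame: the origin (TCP) lies at the very end of the fingers, on their centre line; the grasp point (between the pads) lies 19 mm behind it; z points along the fingers, y is the line along which they close (so a half turn about z gives the same grasp; the last joint's range is limited). The gripper opens to 87 mm and grips with 3 to 60 N. Pads are 19 mm wide; open, the fingers measure 117 mm over their backs; the gripper's body (75 mm by 190 mm) begins 51 mm behind the grasp point.
Start: joints at [1.135, 0.527, 1.433, -0, 1.181, -0.178], TCP at [0.159, 0.604, 0.223] pointing down, gripper open.
Joint ranges: [-3.08, 3.08], [-0.75, 2.2], [0.22, 2.44], [-1.43, 4.57], [0, 2.65], [-2.85, 2.85]. Speed limits (rad/s): [2.79, 2.79, 3.14, 3.14, 3.14, 3.14].

### API

Orientations are given as a unit quaternion [x, y, z, w].
In Python, from rig import robot gives the robot as it stands. The module is installed in compiled form; this text tells all that it offers.
- The arm moves only by the tool play_rows, never from a script. Its argument "steps" is one flat list of numbers, 5 for each row, row after row: the opening, from -1 (shut) to 1 (fully open), then the shift along the tool's x, y, z as a fraction of full scale, then the turn about the tool's z as a fraction of full scale. In form: [claw, tx, ty, tz, twist, claw, tx, ty, tz, twist, ...]. A call has exactly 10 rows; each row shifts and turns the commanded pose from where the row before left it, along the tool's axes as they then stand; what a row does not reach is not made up. Full scale, the value 1, is 0.03 m for a shift and 0.1 rad for a turn. A row lasts 1/10 s, in which the tool goes at most 50 mm and 8.59 degrees, less where a joint would pass 70% of its speed; a pose out of reach is approached as far as the arm can. A call with a number of a shift or a turn outside -1 to 1 is refused whole. A call with a gripper value outside its range is refused whole. The fingers move at their own pace and stop on an object; "grip_force" is the grip in N (left out, the last holds). Time passes only in rows, so rows that do not move let the fingers close, or fill a call up. It gives the time, the measured TCP pose, the force, the opening and the grip force at its end, in the units of the state.
- robot.get_obs(): the state, without advancing time (a new reading comes with each control period).
- robot.camera(name): name is "scene" or "top" or "wrist"; returns a dict with "image" (420x560x3 uint8, red, green, blue), "mtx" (3x3 intrinsics, pixels), "rvec" (rotation vector, rad) and "tvec" (3), from world to camera coordinates, as OpenCV has them. Camera axes: x right, y down, z forward; pixel columns grow to the right and rows downward; lengths in m; the calibration is good to about 2 mm. A picture is of the moment at which its call begins. There is no depth.
- robot.hand_in(): hands the job in; it is judged then, once.
The state is a dict: "time": time; "q": joint angles; "joint_velocities": joint speeds; "joint_torque": joint torques, N m; "position": TCP position; "tool_rot": TCP orientation; "ft_force": force on the tool from outside, world axes, zero at the start; "moment": the same for the moment, N m; "grip_width": finger opening in m; "grip_force": force on a finger pad.
Only numpy, scipy, OpenCV 4.12 (cv2) and the standard library are available. Lean on these libraries where they do the work, as an engineer would, in place of code of your own. Each camera call takes 0.05 s, during which the arm holds its last target. There are 200 camera calls.

### The job

End-of-shift tool check: put the mallet, the cleco pliers, the rivet set block and the oiler lid each back on the tile with the yellow silhouette of its own shape, lying squarely on it, with the mallet's head and the pliers' jaws pointing the way they are drawn and the lid's spout up. Set each thing down on its tile rather than dropping it, and leave the clipped template untouched and the rivet tray where it is.

Things in the scene. Friction and masses are not known exactly. Their poses are not given: they have to be found in the camera images.
- mallet: copper-headed mallet lying flat, 205 mm, 0.46 kg. x: along the handle to the head, z up. Origin: on the underside, under the slim neck (19 mm round, x -24 to +23 mm, axis 15 mm up): grip there across y. Copper head 30 mm round, 66 mm along y, centre at x +38. Handle swells to 30 mm, ends at x -155. Centre of mass near x +25.
- pliers: cleco pliers lying flat, 180 mm, 0.24 kg, dark steel, two red handles; rigid. x: from handles to jaws, z up. Origin: on the underside, under the hinge block (30 along x, 24 along y, 14 mm high, flat sides): grip there across y. Jaws reach x +55, 48 mm wide; handles reach x -125, 56 mm wide; all 14 mm high (hinge rivet 17).
- block: rivet set block of dark gray iron, 70 (x) x 45 (y) x 30 mm high, 0.62 kg, two rows of round cups in its top. Origin: centre of the underside, z up. Either end may lead on its tile.
- lid: green-painted round tin lid of an oiler can, 54 mm in diameter (bead 56 at the foot); straight skirt 16 mm high, low dome to 24 mm, brass spout stub up to 37 mm, 14 mm wide. Spout up. 0.05 kg. Origin: centre of the underside, z up. Any turn will do.
- mat_mallet: fixed black rubber tile 225 (x) x 108 x 3 mm on a 3 mm grey panel: its top is 6 mm above the cart top. Origin: centre of its underside, x along its length, z up. Yellow silhouette of the mallet: home is the mallet's x axis along the tile's x, its origin at tile x +53 mm, y 0 (head towards +x).
- mat_pliers: fixed black rubber tile 225 (x) x 108 x 3 mm on a 3 mm grey panel: its top is 6 mm above the cart top. Origin: centre of its underside, x along its length, z up. Yellow silhouette of the pliers: home is the pliers' x axis along the tile's x, their origin at tile x +45 mm, y 0 (jaws towards +x).
- mat_block: fixed black rubber tile 225 (x) x 108 x 3 mm on a 3 mm grey panel: its top is 6 mm above the cart top. Origin: centre of its underside, x along its length, z up. Yellow rectangle 80 x 55 mm at its centre, long side along x: home of the rivet set block.
- mat_lid: fixed black rubber tile 225 (x) x 108 x 3 mm on a 3 mm grey panel: its top is 6 mm above the cart top. Origin: centre of its underside, x along its length, z up. Yellow disc 62 mm in diameter at its centre: home of the oiler lid.
- template: bystander, fixed to the cart: thin aluminium template on a plywood backing 120 (x) x 200 (y) x 12 mm, held by a bright spring clip, three black clecos standing in it, 59 mm high in all. Origin: centre of the underside.
- rivet_tray: bystander, loose: open dark steel tray 100 (x) x 160 (y) x 24 mm, six compartments of rivets, 0.6 kg. Origin: centre of the underside.
Not all that is in view belongs to the job. What is shaped like the block but purple is not meant. Leave any green look-alike of the mat_pliers alone.

How it is judged:
At the end, for the whole second after the job is handed in: Each of the four rests flat on its own tile, released and still: within 12 mm of its drawn place (per tile axis for mallet and pliers), mallet, pliers and block within 0.2 rad of the outline, mallet head and plier jaws at the drawn end, block either way round, tilt under 0.1 rad (x of mallet in the frame of mat_mallet between 0.041 and 0.065 m and y of mallet in the frame of mat_mallet between -0.012 and 0.012 m and x of mat_mallet in the frame of mallet below 0 m and angle between the x axis of mallet and the x axis of mat_mallet, either way round below 0.2 rad and angle between each of mallet, pliers, block, lid's own z axis and vertical below 0.1 rad and z of mallet in the frame of mat_mallet between 0 and 0.008 m and linear speed of each of mallet, pliers, block, lid below 0.01 m/s and angular speed of each of mallet, pliers, block, lid below 0.1 rad/s and x of pliers in the frame of mat_pliers between 0.033 and 0.057 m and y of pliers in the frame of mat_pliers between -0.012 and 0.012 m and x of mat_pliers in the frame of pliers below 0 m and angle between the x axis of pliers and the x axis of mat_pliers, either way round below 0.2 rad and z of pliers in the frame of mat_pliers between 0 and 0.008 m and horizontal distance between block and mat_block below 0.012 m and angle between the x axis of block and the x axis of mat_block, either way round below 0.2 rad and z of block in the frame of mat_block between 0 and 0.008 m and horizontal distance between lid and mat_lid below 0.012 m and z of lid in the frame of mat_lid between 0 and 0.008 m); the robot touches nothing.
It fails at once if the clipped template, its clecos or clip are struck or leaned on (over 3 N) (contact force between template and anything else above 3 N).
It fails at once if the rivet tray is shifted by more than 15 mm or tipped (distance of rivet_tray from where it was at the start of the episode above 0.015 m or angle between rivet_tray's own z axis and vertical above 0.15 rad).
It fails at once if a thing is let go more than 20 mm above its tile ((horizontal distance between mallet and mat_mallet below 0.1 m and z of mallet in the frame of mat_mallet above 0.023 m and contact force between mallet and the fingers below 0.05 N) or (horizontal distance between pliers and mat_pliers below 0.1 m and z of pliers in the frame of mat_pliers above 0.023 m and contact force between pliers and the fingers below 0.05 N) or (horizontal distance between block and mat_block below 0.1 m and z of block in the frame of mat_block above 0.023 m and contact force between block and the fingers below 0.05 N) or (horizontal distance between lid and mat_lid below 0.1 m and z of lid in the frame of mat_lid above 0.023 m and contact force between lid and the fingers below 0.05 N)).
It also fails if it takes over 120 s, if anything falls off the work surface, if the arm or the gripper's body presses on something with over 40 N, if the wrist force passes 120 N, or if a joint passes its speed limit or range.

## Working session

There is one attempt and no reset: what is moved stays moved. The work goes in short steps, Python scripts to look and compute and a tool call to move; the robot and the scene stay as the last step left them, time stands still between calls to the robot, and variables do not carry over. Pictures are saved under pics/ and viewed, at most 16 in all, crops included, and the job is handed in when it is done.

Besides the shell and the picture viewer there is one more tool, called after "Emit:" in YAML: its name, and indented under it one key for each argument. play_rows: Moves the arm, as the interface text tells. Shift numbers are shares of 0.03 m and turn numbers shares of 0.1 rad, none past 1 either way. Its arguments: {"type":"object","properties":{"steps":{"type":"array"},"grip_force":{"type":"number"}},"required":["steps"]}

```bash
mkdir -p pics; cat > h.py <<'E'
import cv2,numpy as np
from rig import robot
def snap(n,f=None):
    c=robot.camera(n)
    np.savez('last_%s.npz'%n,**c)
    if f: cv2.imwrite('pics/'+f,cv2.cvtColor(c['image'],cv2.COLOR_RGB2BGR))
    return c
def load(n): return dict(np.load('last_%s.npz'%n))
def ray(c,uv,z):
    R=cv2.Rodrigues(c['rvec'])[0];o=-R.T@c['tvec'].ravel()
    uv=np.atleast_2d(np.float64(uv))
    d=(R.T@np.linalg.inv(c['mtx'])@np.c_[uv,np.ones(len(uv))].T).T
    return o+d*((z-o[2])/d[:,2])[:,None]
def tri(c1,p1,c2,p2):
    P=[c['mtx']@np.c_[cv2.Rodrigues(c['rvec'])[0],c['tvec'].ravel()] for c in(c1,c2)]
    X=cv2.triangulatePoints(P[0],P[1],np.float64(p1).reshape(2,1),np.float64(p2).reshape(2,1)).ravel();return X[:3]/X[3]
def proj(c,X): return cv2.projectPoints(np.float64(X).reshape(-1,3),c['rvec'],c['tvec'],c['mtx'],None)[0].reshape(-1,2)
E
python3 - <<'E'
from h import *
for n in('scene','top','wrist'): 
    c=snap(n,n+'0.png'); R=cv2.Rodrigues(c['rvec'])[0];print(n,-R.T@c['tvec'].ravel(),R[2])
o=robot.get_obs();print({k:np.round(v,3) for k,v in o.items()})
E
```

```text
scene [1.19302238 0.32458803 0.85149302] [-0.62042005 -0.27413362 -0.73479911]
top [ 0.37370166 -0.00659262  1.37162366] [ 0.09909366  0.02210022 -0.99483266]
wrist [0.0884774  0.62339305 0.38475068] [ 0.25993951 -0.07073839 -0.96303039]
{'time': np.float64(0.15), 'q': array([ 1.134,  0.528,  1.434, -0.   ,  1.181, -0.179]), 'joint_velocities': array([ 0.   , -0.003, -0.002,  0.001, -0.003,  0.002]), 'joint_torque': array([ 1.0000e-03, -4.4043e+01, -1.7684e+01,  6.3000e-02,  5.5000e-02,
       -0.0000e+00]), 'position': array([0.159, 0.604, 0.222]), 'tool_rot': array([ 0.129,  0.992, -0.001, -0.   ]), 'ft_force': array([0.304, 0.44 , 0.258]), 'moment': array([0.066, 0.023, 0.014]), 'grip_force': np.float64(0.0), 'grip_width': np.float64(0.087)}
```

View pics/top0.png

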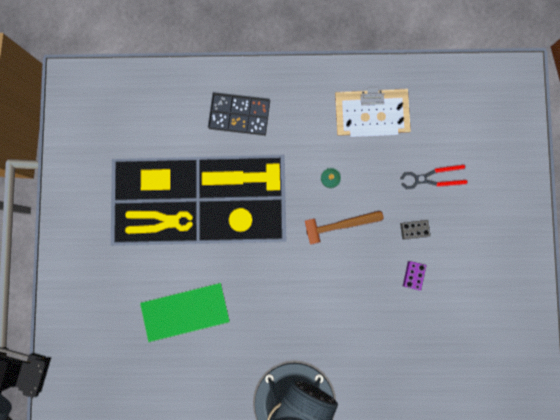

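View pics/scene0.png

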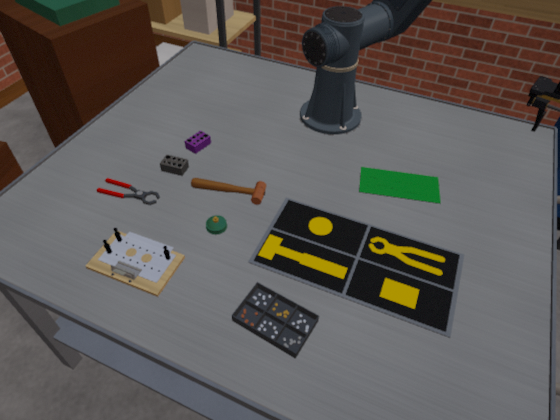

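The top view shows four black tiles:

| Tile | Pixel |
|---|---|
| block | (155,180) |
| mallet | (240,178) |
| pliers | (155,222) |
| lid | (240,220) |

- **Tools:** the mallet is at (345,225) with its head to the left, the pliers at (435,178) with jaws to the left, and the lid at (331,178).
- **Block candidates:** dark gray at (415,229) or purple at (415,275). Gray fits the description.
- **Pliers-mat candidates:** the black tile with the pliers silhouette at (155,222) or the plain green one at (185,312). The black tile fits.

I'll confirm both choices in one enlarged crop.

```bash
cat > seg.py <<'E'
from h import *
def blobs(c,amin=25):
    hsv=cv2.cvtColor(c['image'],cv2.COLOR_RGB2HSV);H,S,V=[hsv[...,i].astype(int) for i in range(3)]
    M={'yellow':(H>25)&(H<33)&(S>200)&(V>150),'lid':(H>60)&(H<90)&(S>90)&(V<140),'red':((H<4)|(H>174))&(S>180)&(V>120),
       'copper':(H>3)&(H<16)&(S>110)&(V>60),'dark':(V<95)&(S<90)}
    out={}
    for k,m in M.items():
        n,l,s,ce=cv2.connectedComponentsWithStats(m.astype(np.uint8)*255,connectivity=8)
        out[k]=[(ce[i],s[i],l==i) for i in range(1,n) if s[i,4]>=amin]
    return out
E
python3 - <<'E'
from seg import *
t,s=load('top'),load('scene')
for n,c in(('top',t),('scene',s)):
    b=blobs(c)
    for k in b:
        for ce,st,m in b[k]:
            if n=='top' and (ce[1]>350 or ce[0]<50): continue
            if n=='scene' and (ce[1]<130): continue
            print(n,k,np.round(ce,1),st, np.round(ray(c,ce,0.006)[0],3))
a=cv2.cvtColor(t['image'],cv2.COLOR_RGB2BGR)
p=cv2.resize(a[150:350,100:300],(400,400),interpolation=3);q=cv2.resize(a[160:300,380:480],(286,400),interpolation=3)
cv2.imwrite('pics/crop1.png',np.hstack([p,q]))
E
```

```text
top yellow [244.7 177.1] [ 202  164   78   26 1092] [0.599 0.132 0.006]
top yellow [155.1 179.4] [141 169  29  21 588] [0.595 0.379 0.006]
top yellow [240.  219.5] [229 208  23  24 421] [0.482 0.145 0.006]
top yellow [157.6 221.3] [125 211  67  23 893] [0.479 0.37  0.006]
top lid [330.2 177.8] [321 169  19  19 243] [ 0.595 -0.102  0.006]
top red [449.6 168.1] [435 165  30   7  96] [ 0.619 -0.426  0.006]
top red [451.6 182.6] [437 180  30   6  99] [ 0.579 -0.43   0.006]
top copper [556.6  54.7] [552  40   8  37 174] [ 0.934 -0.732  0.006]
top copper [338.9 224.7] [305 211  78  33 695] [ 0.466 -0.123  0.006]
top dark [238.9 113.3] [ 208   93   62   42 1497] [0.778 0.149 0.006]
top dark [235.5 177.6] [ 199  158   82   40 1770] [0.598 0.158 0.006]
top dark [155.1 179.5] [ 115  160   81   40 2367] [0.594 0.38  0.006]
top dark [428.9 173.4] [424 171  11   7  30] [ 0.605 -0.37   0.006]
top dark [410.7 180. ] [401 172  20  17  89] [ 0.587 -0.32   0.006]
top dark [429.  181.6] [422 179  14   6  33] [ 0.582 -0.369  0.006]
top dark [240.6 219.5] [ 199  200   83   40 2653] [0.482 0.143 0.006]
to
[... 1393 characters left out ...]
ark [406.  280.2] [ 345  226  115  107 5666] [0.557 0.385 0.006]
scene dark [116.9 233.2] [113 228   9  12  35] [ 0.729 -0.317  0.006]
scene dark [378.6 244.8] [374 242  10   7  43] [0.482 0.299 0.006]
scene dark [165.6 250.7] [164 246   5  11  26] [ 0.723 -0.173  0.006]
scene dark [129.3 275.1] [124 272  11   7  36] [ 0.818 -0.21   0.006]
scene dark [ 96.4 374.5] [    0   281   282   139 10125] [ 1.035 -0.123  0.006]
scene dark [275.3 319.2] [ 232  282   87   77 3156] [0.777 0.148 0.006]
scene dark [558.  296.6] [556 287   4  22  48] [0.454 0.711 0.006]
scene dark [ 22.7 358.5] [ 10 346  28  27 254] [ 1.072 -0.279  0.006]
scene dark [ 14.5 379.9] [  9 371  13  17  78] [ 1.11  -0.26   0.006]
```

View pics/crop1.png

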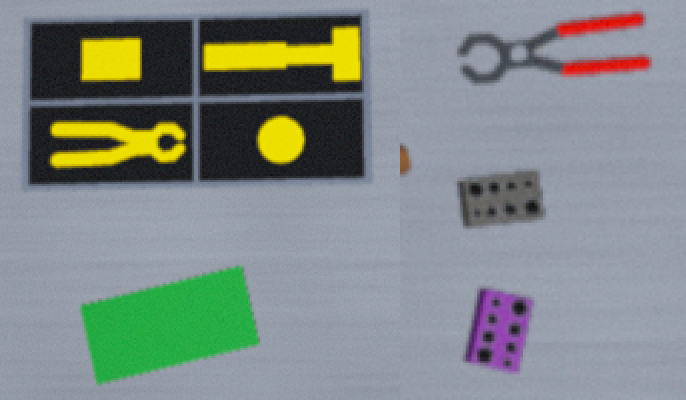

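The crop confirms it: the gray block at (415,229) is meant, not the purple one, and the pliers tile is the black one with the silhouette. I'll move over the panel for a close wrist view.

```bash
cat >> h.py <<'E'
from scipy.spatial.transform import Rotation as Ro
def plan(xy,z,yaw,p0=None,yaw0=None):
    """totals: twist units, z units (do first, together), then x,y units in tool axes after twist"""
    o=robot.get_obs();p=np.array(o['position']) if p0 is None else np.array(p0)
    y=Ro.from_quat(o['tool_rot']).as_matrix()[:,1];yw=np.arctan2(y[1],y[0]) if yaw0 is None else yaw0
    tw=-(yaw-yw)/0.1
    ty=np.array([np.cos(yaw),np.sin(yaw)]);tx=np.array([-ty[1],ty[0]])
    if True: # z down: x = y cross z
        tx=np.cross([ty[0],ty[1],0],[0,0,-1])[:2]
    d=np.array(xy)-p[:2]
    print('yaw',round(yw,3),'p',np.round(p,4),'twist',round(tw,2),'tz',round(-(z-p[2])/.03,2),'tx',round(d@tx/.03,2),'ty',round(d@ty/.03,2),'q6 target',round(np.arctan2(xy[1],xy[0])-yaw,2))
E
python3 -c "
from h import *
plan((.53,.26),.32,np.pi/2)"
```

```text
yaw 1.313 p [0.1591 0.6038 0.2218] twist -2.58 tz -3.27 tx -12.36 ty -11.46 q6 target -1.11
```

Emit:
play_rows:
  steps: [1,0,0,-0.82,-0.65,1,0,0,-0.82,-0.65,1,0,0,-0.82,-0.65,1,0,0,-0.81,-0.63,1,-0.95,-0.88,0,0,1,-0.95,-0.88,0,0,1,-0.95,-0.88,0,0,1,-0.95,-0.88,0,0,1,-0.95,-0.88,0,0,1,-0.95,-0.88,0,0]

```text
time: 1.15
position: [0.3311, 0.4446, 0.3204]
tool_rot: [-0.0, 1.0, -0.0, -0.0]
ft_force: [0.7, 0.2, -0.0]
grip_width: 0.0869
grip_force: 0.0
```

Emit:
play_rows:
  steps: [1,-0.95,-0.88,0,0,1,-0.95,-0.88,0,0,1,-0.95,-0.88,0,0,1,-0.95,-0.88,0,0,1,-0.95,-0.88,0,0,1,-0.95,-0.88,0,0,1,-0.96,-0.9,0,0,1,0,0,0,0,1,0,0,0,0,1,0,0,0,0]

```text
time: 2.15
position: [0.5292, 0.2611, 0.3203]
tool_rot: [-0.0, 1.0, 0.0, -0.001]
ft_force: [-0.1, 0.2, -0.1]
grip_width: 0.087
grip_force: 0.0
```

```bash
python3 - <<'E'
from seg import *
c=snap('wrist','w1.png');o=robot.get_obs();print(np.round(o['position'],4),np.round(o['tool_rot'],3),o['time'],c['mtx'])
b=blobs(c)
for ce,st,m in b['yellow']: print(np.round(ce,1),st,np.round(ray(c,ce,.006)[0],4))
E
```

```text
[0.5291 0.2614 0.3205] [-0.001  1.     0.    -0.001] 2.2 [[348.19351508   0.         278.74914267]
 [  0.         348.19351508 208.26473055]
 [  0.           0.           1.        ]]
```

View pics/w1.png

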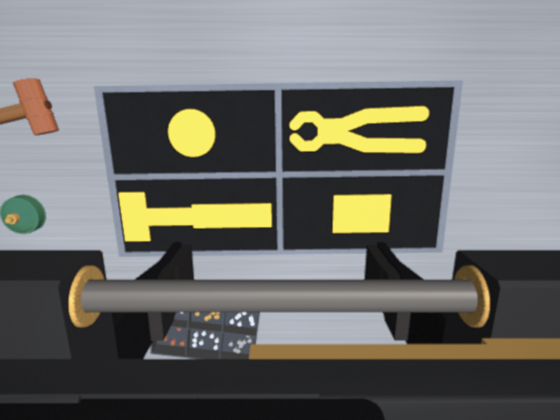

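The wrist view shows all four tiles whole: lid disc (191,133), pliers (360,130), mallet (195,216), block (361,214). Next I'll measure the tile corners here and check their height against the top view.

```bash
sed -i "s/(S>200)&(V>150)/(S>120)\&(V>140)/" seg.py; python3 - <<'E'
from seg import *
def tiles(c,box):
    hsv=cv2.cvtColor(c['image'],cv2.COLOR_RGB2HSV).astype(int);m=((hsv[...,2]<90)|((abs(hsv[...,0]-29)<6)&(hsv[...,1]>120)))
    k=np.zeros_like(m);x0,y0,x1,y1=box;k[y0:y1,x0:x1]=m[y0:y1,x0:x1]
    cs,_=cv2.findContours(k.astype(np.uint8),cv2.RETR_EXTERNAL,cv2.CHAIN_APPROX_NONE)
    return [x for x in cs if cv2.contourArea(x)>1500]
w,t=load('wrist'),load('top')
import itertools
res={}
for n,c,box in(('w',w,(95,80,465,253)),('t',t,(110,155,290,245))):
    for q in tiles(c,box):
        g=ray(c,q[:,0,:],.006)[:,:2]; r=cv2.minAreaRect((g*1000).astype(np.float32))
        ce=np.mean(cv2.boxPoints(r),0)/1000
        print(n,'centre',np.round(ce,4),'size',np.round(r[1],0),'ang',round(r[2],2)); res.setdefault(n,[]).append(ce)
for n,c in(('w',w),('t',t)):
    for ce,st,m in blobs(c,300)['yellow']: print(n,'yellow',np.round(ce,1),np.round(ray(c,ce,.006)[0],4))
W=sorted([tuple(x[0]) for x in blobs(w,300)['yellow'] if x[0][1]<250 and x[0][1]>80]);T=sorted([tuple(x[0]) for x in blobs(t,300)['yellow']],key=lambda p:-p[0])
for p in W:
    P=ray(w,p,.006)[0]; q=min(T,key=lambda q:np.linalg.norm(proj(t,P)[0]-q)); print('tri',np.round(tri(w,p,t,q),4))
E
```

```text
w centre [0.6015 0.1462] size [110. 224.] ang 0.95
w centre [0.5994 0.3794] size [114. 224.] ang 0.29
w centre [0.4843 0.1441] size [107. 224.] ang 0.94
w centre [0.4805 0.377 ] size [107. 224.] ang 0.96
t centre [0.479  0.3765] size [106. 223.] ang 0.88
t centre [0.4825 0.1433] size [106. 221.] ang 0.67
t centre [0.5948 0.38  ] size [107. 222.] ang 0.86
t centre [0.5983 0.1464] size [107. 224.] ang 0.83
w yellow [359.3 129.8] [0.48   0.3692 0.006 ]
w yellow [191.1 132.2] [0.4835 0.1438 0.006 ]
w yellow [187.6 215.9] [0.6009 0.1311 0.006 ]
w yellow [361.2 213.2] [0.5964 0.3793 0.006 ]
t yellow [244.8 177.1] [0.5988 0.132  0.006 ]
t yellow [155.2 179.3] [0.5949 0.3793 0.006 ]
t yellow [240.  219.5] [0.4823 0.1448 0.006 ]
t yellow [157.8 221.3] [0.4789 0.3698 0.006 ]
tri [0.5987 0.1318 0.0097]
tri [0.4825 0.1445 0.0086]
tri [0.4793 0.3696 0.0058]
tri [0.5932 0.3765 0.0165]
```

Emit:
play_rows:
  steps: [1,0.1,-1,0,0,1,0.1,-1,0,0,1,0.1,-1,0,0,1,0.1,-1,0,0,1,0.1,-1,0,0,1,0.1,-1,0,0,1,0.1,-1,0,0,1,0.1,-1,0,0,1,0.1,-1,0,0,1,0.1,-1,0,0]

```text
time: 3.2
position: [0.4996, -0.0391, 0.3209]
tool_rot: [-0.001, 1.0, 0.0, 0.0]
ft_force: [1.3, 0.4, 0.4]
grip_width: 0.0872
grip_force: 0.0
```

Emit:
play_rows:
  steps: [1,0,-1,0,0,1,0,-1,0,0,1,0,-1,0,0,1,0,-1,0,0,1,0,-1,0,0,1,0,-1,0,0,1,0,0,0,0,1,0,0,0,0,1,0,0,0,0,1,0,0,0,0]

```text
time: 4.2
position: [0.5003, -0.2178, 0.3208]
tool_rot: [-0.001, 1.0, 0.0, -0.0]
ft_force: [0.4, 0.0, 0.2]
grip_width: 0.0872
grip_force: 0.0
```

```bash
python3 - <<'E'
from seg import *
c=snap('wrist','w2.png');o=robot.get_obs();print(np.round(o['position'],4),np.round(o['tool_rot'],3),o['time'])
b=blobs(c,60)
for k in b:
  for ce,st,m in b[k]:
    if ce[1]<260: print(k,np.round(ce,1),st,np.round(ray(c,ce,.01)[0],4))
E
```

```text
[ 0.5003 -0.218   0.3208] [-0.001  1.     0.    -0.   ] 4.25
lid [357.5 232.2] [340 215  37  37 928] [ 0.5952 -0.1035  0.01  ]
red [130.  221.6] [102 217  57  10 404] [ 0.5802 -0.4296  0.01  ]
red [135.6 247.6] [109 241  55  13 378] [ 0.6201 -0.4258  0.01  ]
copper [351.2 142.3] [ 262  104  158   67 3350] [ 0.4675 -0.1202  0.01  ]
dark [205.2   6.4] [199   0  13  14 153] [ 0.3052 -0.3073  0.01  ]
dark [184.8  12.6] [181   8   9  10  72] [ 0.312  -0.3326  0.01  ]
dark [202.5  22.3] [198  17  10  12  98] [ 0.3227 -0.3117  0.01  ]
dark [182.3  28.2] [177  23  11  12  98] [ 0.3293 -0.3369  0.01  ]
dark [200.1  36.7] [196  32   9  10  69] [ 0.3388 -0.3156  0.01  ]
dark [179.4  46.1] [173  40  13  14 144] [ 0.3497 -0.3421  0.01  ]
dark [193.6  60.3] [171  54  41  12  61] [ 0.366  -0.3253  0.01  ]
dark [447.8 188.7] [437 110  22 164 336] [0.5307 0.0179 0.01  ]
dark [195.9 132.2] [ 165  112   62   42 2107] [ 0.455  -0.3278  0.01  ]
dark [501.8 154.5] [ 456  113  104   82 6416] [0.4831 0.0847 0.01  ]
dark [336.5 156.1] [264 140 139  33 197] [ 0.486  -0.1391  0.01  ]
dark [347.9 223.2] [338 214  33  29  65] [ 0.5816 -0.1181  0.01  ]
```

View pics/w2.png

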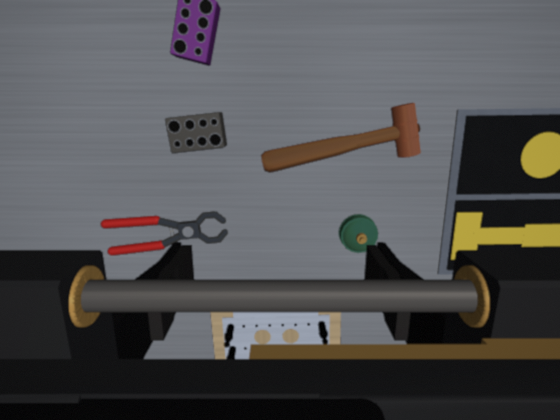

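The w2 view shows lid (358,232), mallet head (405,130) and handle end (266,161), pliers with jaws at (220,227), gray block (196,132) and purple block (195,30). Next I'll measure poses and heights from wrist and top.

```bash
cat > meas.py <<'E'
from seg import *
def axis(g):
    m=g.mean(0);d=np.linalg.svd(g-m,full_matrices=False)[2][0];s=(g-m)@d;t=(g-m)@[-d[1],d[0]]
    return m,d,s,t
def roi(c,X,r,fn):
    u=proj(c,X)[0];h,w=c['image'].shape[:2];Y,Xx=np.mgrid[:h,:w]
    m=fn(cv2.cvtColor(c['image'],cv2.COLOR_RGB2HSV).astype(int))&(np.hypot(Xx-u[0],Y-u[1])<r)
    n,l,s,ce=cv2.connectedComponentsWithStats(cv2.morphologyEx(m.astype(np.uint8),cv2.MORPH_CLOSE,np.ones((3,3))))
    i=1+np.argmax(s[1:,4]);v,uu=np.nonzero(l==i);return np.c_[uu,v].astype(float)
cop=lambda h:(h[...,0]>3)&(h[...,0]<17)&(h[...,1]>110)
E
python3 - <<'E'
from meas import *
w,t,s=load('wrist'),load('top'),load('scene')
ml={}
for n,c in(('w',w),('t',t),('s',s)):
    f={'w':1.,'t':.55,'s':.5}[n]
    p=roi(c,(.466,-.123,.015),100*f,cop);g=ray(c,p,.015)[:,:2];m,d,a,b=axis(g)
    if d[1]<0:d,a=-d,-a
    print(n,'mallet mean',np.round(m,4),'yaw',round(np.arctan2(d[1],d[0]),3),'ext',np.round([a.min(),a.max()],4),'orig from tail',np.round(m+d*(a.min()+.155),4),'from head',np.round(m+d*(a.max()-.053),4)); ml[n]=p
    bg=np.median(cv2.cvtColor(c['image'],cv2.COLOR_RGB2HSV)[...,2][100:250])
    hv=cv2.cvtColor(c['image'],cv2.COLOR_RGB2HSV).astype(int)
    pl=lambda h:(h[...,2]<.8*(120 if n=='w' else 150))|((h[...,1]>150))
    p=roi(c,(.595,-.385,.01),75*f+6,pl);g=ray(c,p,.010)[:,:2];m,d,a,b=axis(g)
    if d[1]<0:d,a=-d,-a
    bt=[np.round((b[(a>lo)&(a<lo+.02)].min(),b[(a>lo)&(a<lo+.02)].max()),3).tolist() for lo in np.linspace(a.min(),a.max()-.02,6)]
    print(n,'pliers n',len(p),'yaw',round(np.arctan2(d[1],d[0]),3),'len',round(np.ptp(a),4),'orig tail',np.round(m+d*(a.min()+.125),4),'tip',np.round(m+d*(a.max()-.055),4),bt)
    p=roi(c,(.597,-.103,.012),26*f+4,lambda h:(h[...,0]>60)&(h[...,0]<95)&(h[...,1]>90));hull=cv2.convexHull(p.astype(np.float32));
    ce=p.mean(0);print(n,'lid',np.round(ce,1),np.round(ray(c,ce,.012)[0],4)); ml[n+'l']=ce
print('lid tri',tri(w,ml['wl'],s,ml['sl']),tri(w,ml['wl'],t,ml['tl']))
E
```

```text
w mallet mean [ 0.4672 -0.1217] yaw 1.794 ext [-0.1201  0.0896] orig from tail [ 0.4595 -0.0878] from head [ 0.4591 -0.086 ]
w pliers n 6900 yaw 2.01 len 0.2183 orig tail [ 0.6403 -0.3658] tip [ 0.624  -0.3311] [[-0.072, 0.03], [-0.099, 0.064], [-0.092, 0.075], [-0.077, 0.076], [-0.051, 0.066], [-0.048, -0.001]]
w lid [357.6 232.3] [ 0.5946 -0.1039  0.012 ]
t mallet mean [ 0.4661 -0.1239] yaw 1.792 ext [-0.1174  0.0899] orig from tail [ 0.4579 -0.0872] from head [ 0.458  -0.0879]
t pliers n 495 yaw 1.673 len 0.1764 orig tail [ 0.5893 -0.3425] tip [ 0.5896 -0.3461] [[-0.026, 0.025], [-0.026, 0.025], [-0.024, 0.024], [-0.016, 0.015], [-0.021, 0.021], [-0.023, 0.021]]
t lid [330.2 177.8] [ 0.5938 -0.1013  0.012 ]
s mallet mean [ 0.468  -0.1269] yaw 1.789 ext [-0.1192  0.0911] orig from tail [ 0.4603 -0.0919] from head [ 0.4598 -0.0897]
s pliers n 5393 yaw 0.857 len 0.3581 orig tail [ 0.5436 -0.4346] tip [ 0.6602 -0.2999] [[-0.044, 0.052], [-0.097, 0.097], [-0.113, 0.111], [-0.117, 0.111], [-0.104, 0.093], [-0.058, 0.042]]
s lid [215.8 225.3] [ 0.6032 -0.0996  0.012 ]
lid tri [ 0.59770132 -0.10283352  0.0046527 ] [ 0.59525894 -0.10198484  0.00661713]
```

Measurements agree: lid (0.595,-0.1025), centre height about 6 mm by triangulation (expected about 10). Mallet origin is (0.459,-0.088) at yaw 1.792. I'll pick the lid first.

Emit:
play_rows:
  steps: [1,-0.79,0.96,0.9,0,1,-0.79,0.96,0.9,0,1,-0.79,0.96,0.9,0,1,-0.79,0.96,0.9,0,1,0,0,0.9,0,1,0,0,0.9,0,1,0,0,0.9,0,1,0,0,0.9,0,1,0,0,0.9,0,1,0,0,0.5,0]

```text
time: 5.25
position: [0.5939, -0.1029, 0.0607]
tool_rot: [-0.001, 1.0, 0.001, -0.001]
ft_force: [-0.1, -0.1, -0.5]
grip_width: 0.0873
grip_force: 0.0
```

```bash
python3 - <<'E'
from seg import *
c=snap('wrist','w3.png');print(np.round(proj(c,robot.get_obs()['position']),1))
plan((.595,-.1025),.004,np.pi/2)
b=blobs(c,60)
for ce,st,m in b['lid']: print(np.round(ce,1),st,np.round(ray(c,ce,.012)[0],4))
E
```

```text
[[278.  257.4]]
yaw 1.572 p [ 0.593  -0.1028  0.0591] twist 0.01 tz 1.84 tx -0.07 ty 0.01 q6 target -1.74
[278.6 230.7] [ 238  190   82   85 4937] [ 0.5949 -0.1025  0.012 ]
```

View pics/w3.png

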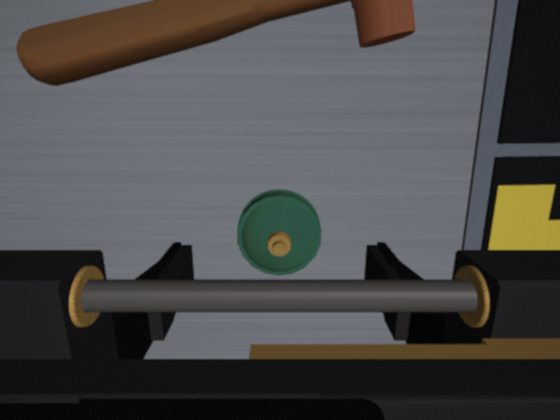

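The close view (w3) has the lid at (279,231), centred between the fingers and measuring (0.595,-0.1025). I'll descend, grip and lift.

Emit:
play_rows:
  steps: [1,-0.05,0,0.6,0,1,0,0,0.6,0,1,0,0,0.4,0,1,0,0,0.24,0,1,0,0,0,0,-0.2,0,0,0,0,-0.2,0,0,0,0,-1,0,0,0,0,-1,0,0,0,0,-1,0,0,0,0]
  grip_force: 15

```text
time: 6.3
position: [0.5967, -0.1042, 0.0078]
tool_rot: [-0.0, 1.0, -0.0, 0.0]
ft_force: [-0.7, 0.9, -0.1]
grip_width: 0.0549
grip_force: 0.2
```

Emit:
play_rows:
  steps: [-1,0,0,0,0,-1,0,0,0,0,-1,0,0,0,0,-1,0,0,-0.2,0,-1,0,0,-0.5,0,-1,0,0,-0.5,0,-1,0,0,-0.5,0,-1,0,0,-0.5,0,-1,0,0,0,0,-1,0,0,0,0]

```text
time: 7.3
position: [0.5969, -0.1043, 0.0743]
tool_rot: [-0.0, 1.0, -0.0, 0.001]
ft_force: [-0.5, 0.4, -0.6]
grip_width: 0.0531
grip_force: 15.0
```

```bash
python3 - <<'E'
from h import *
plan((.4833,.144),.012,np.pi/2); o=robot.get_obs();print(o['grip_width'],o['grip_force'],o['ft_force'])
E
```

```text
yaw 1.571 p [ 0.5969 -0.1043  0.0743] twist 0.0 tz 2.08 tx 3.79 ty 8.28 q6 target -1.28
0.05309809015737049 15.00000536441803 [-0.48804326  0.38020762 -0.60387326]
```

Emit:
play_rows:
  steps: [-1,0.41,0.92,0,0,-1,0.41,0.92,0,0,-1,0.41,0.92,0,0,-1,0.41,0.92,0,0,-1,0.41,0.92,0,0,-1,0.42,0.92,0,0,-1,0.42,0.92,0,0,-1,0.43,0.92,0,0,-1,0.43,0.92,0,0,-1,0,0,0,0]

```text
time: 8.3
position: [0.4804, 0.1467, 0.0726]
tool_rot: [-0.002, 1.0, 0.0, -0.003]
ft_force: [-0.2, 0.1, -0.7]
grip_width: 0.0538
grip_force: 15.0
```

```bash
python3 - <<'E'
from seg import *
plan((.4845,.144),.012,np.pi/2)
c=snap('wrist')
for ce,st,m in blobs(c,60)['lid']: print(np.round(ce,1),st,np.round(ray(c,ce,.08)[0],4))
E
```

```text
yaw 1.575 p [0.4804 0.1467 0.0726] twist 0.04 tz 2.02 tx -0.14 ty -0.09 q6 target -1.28
[276.  225.7] [224 208 111  71 897] [0.4595 0.1459 0.08  ]
[238.5 261.4] [229 233  33  46 501] [0.4778 0.1277 0.08  ]
```

Emit:
play_rows:
  steps: [-1,-0.1,-0.08,0.5,0,-1,0,0,0.5,0,-1,0,0,0.4,0,-1,0,0,0.2,0,-1,0,0,0.2,0,-1,0,0,0.15,0,-1,0,0,0,0,-1,0,0,0,0,-1,0,0,0,0,-1,0,0,0,0]

```text
time: 9.35
position: [0.4872, 0.1419, 0.0153]
tool_rot: [-0.0, 1.0, 0.0, 0.0]
ft_force: [0.3, -1.0, -0.6]
grip_width: 0.0531
grip_force: 15.0
```

```bash
python3 - <<'E'
from h import *
plan((.4845,.144),.012,np.pi/2);o=robot.get_obs();print(o['grip_width'],o['grip_force'],o['ft_force'])
E
```

```text
yaw 1.571 p [0.4872 0.1419 0.0153] twist 0.0 tz 0.11 tx 0.09 ty 0.07 q6 target -1.28
0.05310970654790507 14.99997228384018 [ 0.34052351 -0.98124697 -0.61328953]
```

Emit:
play_rows:
  steps: [-1,0.07,0.05,0.03,0,-1,0,0,0.05,0,-1,0,0,0,0,-1,0,0,0,0,0.3,0,0,0,0,0.6,0,0,0,0,0.8,0,0,0,0,1,0,0,0,0,1,0,0,0,0,1,0,0,0,0]

```text
time: 10.35
position: [0.4848, 0.1433, 0.0124]
tool_rot: [-0.0, 1.0, -0.0, -0.0]
ft_force: [-0.5, -0.4, -0.2]
grip_width: 0.084
grip_force: 0.0
```

Emit:
play_rows:
  steps: [1,0,0,-0.3,0,1,0,0,-0.9,0,1,0,0,-0.9,0,1,0,0,-0.9,0,1,0,0,-0.9,0,1,0,0,-0.9,0,1,0,0,0,0,1,0,0,0,0,1,0,0,0,0,1,0,0,0,0]

```text
time: 11.35
position: [0.4839, 0.1432, 0.1554]
tool_rot: [-0.0, 1.0, -0.0, -0.001]
ft_force: [0.8, -0.4, 0.8]
grip_width: 0.0872
grip_force: 0.0
```

```bash
python3 - <<'E'
from meas import *
c=snap('wrist','w4.png')
hsv=cv2.cvtColor(c['image'],cv2.COLOR_RGB2HSV)
for ce,st,m in blobs(c,60)['lid']: print('lid',np.round(ce,1),st,np.round(ray(c,ce,.018)[0],4))
for ce,st,m in blobs(c,60)['yellow']: print('y',np.round(ce,1),st,np.round(ray(c,ce,.006)[0],4))
o=robot.get_obs();print(np.round(o['position'],4))
for y in (1.794-np.pi/2,1.794-1.5*np.pi): plan((.459,-.088),.2,y)
E
```

```text
lid [278.  173.1] [253 167  53  19 145] [0.4627 0.143  0.018 ]
lid [270.5 209. ] [ 251  176   52   53 1070] [0.4952 0.1362 0.018 ]
y [280.2 178. ] [246 161  67  52 500] [0.4693 0.1449 0.006 ]
y [494.7 191.1] [ 423  160  137   60 4782] [0.4812 0.3421 0.006 ]
y [255.3 320.1] [ 174  312  210   28 2326] [0.6166 0.1198 0.006 ]
[0.4841 0.1432 0.1555]
yaw 1.571 p [0.4841 0.1432 0.1555] twist 13.48 tz -1.48 tx -7.33 ty -2.52 q6 target -0.41
yaw 1.571 p [0.4841 0.1432 0.1555] twist 44.89 tz -1.48 tx 7.33 ty 2.52 q6 target 2.73
```

View pics/w4.png

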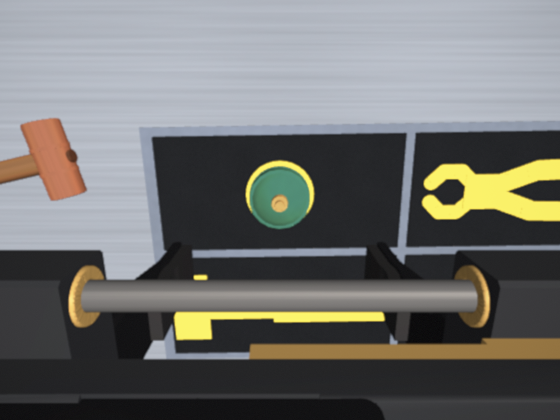

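The lid sits on its disc at (280,195) with spout up and an even margin. Next is the mallet: shift over it, then twist 4.49 rad so the half turn still fits joint 6.

Emit:
play_rows:
  steps: [1,0.11,-0.94,-0.2,0,1,0.11,-0.94,-0.2,0,1,0.11,-0.94,-0.2,0,1,0.11,-0.94,0,0,1,0.11,-0.94,0,0,1,0.11,-0.94,0,0,1,0.11,-0.94,0,0,1,0.11,-0.94,0,0,1,0,0,0,1,1,0,0,0,1]

```text
time: 12.4
position: [0.4581, -0.0833, 0.1737]
tool_rot: [0.103, 0.995, 0.0, -0.001]
ft_force: [-0.3, -0.5, 0.1]
grip_width: 0.0873
grip_force: 0.0
```

Emit:
play_rows:
  steps: [1,0,0,0,1,1,0,0,0,1,1,0,0,0,1,1,0,0,0,1,1,0,0,0,1,1,0,0,0,1,1,0,0,0,1,1,0,0,0,1,1,0,0,0,1,1,0,0,0,1]

```text
time: 13.4
position: [0.4581, -0.0821, 0.1737]
tool_rot: [0.566, 0.824, -0.0, -0.001]
ft_force: [0.5, 0.4, -0.2]
grip_width: 0.0871
grip_force: 0.0
```

Emit:
play_rows:
  steps: [1,0,0,0,1,1,0,0,0,1,1,0,0,0,1,1,0,0,0,1,1,0,0,0,1,1,0,0,0,1,1,0,0,0,1,1,0,0,0,1,1,0,0,0,1,1,0,0,0,1]

```text
time: 14.4
position: [0.4581, -0.0821, 0.1737]
tool_rot: [0.892, 0.452, -0.001, -0.001]
ft_force: [0.1, 0.1, -1.4]
grip_width: 0.0864
grip_force: 0.0
```

Emit:
play_rows:
  steps: [1,0,0,0,1,1,0,0,0,1,1,0,0,0,1,1,0,0,0,1,1,0,0,0,1,1,0,0,0,1,1,0,0,0,1,1,0,0,0,1,1,0,0,0,1,1,0,0,0,1]

```text
time: 15.4
position: [0.4581, -0.0821, 0.1737]
tool_rot: [1.0, -0.031, -0.001, -0.0]
ft_force: [0.3, -0.2, 0.5]
grip_width: 0.0871
grip_force: 0.0
```

Emit:
play_rows:
  steps: [1,0,0,0,1,1,0,0,0,1,1,0,0,0,1,1,0,0,0,1,1,0,0,0,1,1,0,0,0,1,1,0,0,0,1,1,0,0,0,1,1,0,0,0,1,1,0,0,0,1]

```text
time: 16.4
position: [0.4581, -0.0821, 0.1737]
tool_rot: [0.862, -0.507, -0.001, 0.0]
ft_force: [-0.1, -0.1, 0.9]
grip_width: 0.0869
grip_force: 0.0
```

Emit:
play_rows:
  steps: [1,0,0,0,1,1,0,0,0,1,1,0,0,0,0.85,1,0,0,0,0,1,0,0,0,0,1,0,0,0,0,1,0,0,0,0,1,0,0,0,0,1,0,0,0,0,1,0,0,0,0]

```text
time: 17.4
position: [0.4586, -0.0823, 0.1746]
tool_rot: [0.783, -0.622, 0.0, -0.0]
ft_force: [-0.8, -0.6, 0.4]
grip_width: 0.0871
grip_force: 0.0
```

```bash
python3 - <<'E'
from meas import *
c=snap('wrist');o=robot.get_obs();print(np.round(o['q'],3))
p=roi(c,(.466,-.1,.015),300,cop);g=ray(c,p,.015)[:,:2];m,d,a,b=axis(g)
if d[1]<0:d,a,b=-d,-a,-b
h=np.histogram(a,np.arange(a.min(),a.max()+.005,.005))[0]
print(p.min(0),p.max(0),'yaw',np.arctan2(d[1],d[0]),np.ptp(a),m+d*(a.max()-.053))
n=(a>a.max()-.1)&(a<a.max()-.036); gn=g[n]; mm,dd,aa,bb=axis(gn);print('neck axis yaw',np.arctan2(*dd[::-1]),mm)
plan((.458,-.0825),.004,1.794-1.5*np.pi)
E
```

```text
[-0.418  0.39   1.873 -0.     0.878  2.496]
[246.   0.] [314. 240.] yaw 1.7959473486525726 0.21083320911366815 [ 0.45886593 -0.08607239]
neck axis yaw 1.7934199144017224 [ 0.4627017  -0.10257419]
yaw -2.914 p [ 0.4585 -0.0823  0.1746] twist 0.04 tz 5.69 tx 0.0 ty 0.02 q6 target 2.74
```

Wrist re-measure agrees: neck axis yaw 1.793, origin (0.459,-0.086), and q6 is within range. I'll descend and grip.

Emit:
play_rows:
  steps: [1,0,0,0.8,0,1,0,0,0.8,0,1,0,0,0.8,0,1,0,0,0.8,0,1,0,0,0.8,0,1,0,0,0.8,0,1,0,0,0.5,0,1,0,0,0.39,0,0,0,0,0,0,-0.3,0,0,0,0]
  grip_force: 50

```text
time: 18.45
position: [0.4588, -0.0824, 0.004]
tool_rot: [0.783, -0.622, 0.0, -0.0]
ft_force: [-0.2, 0.5, -0.3]
grip_width: 0.078
grip_force: 0.0
```

Emit:
play_rows:
  steps: [-0.6,0,0,0,0,-1,0,0,0,0,-1,0,0,0,0,-1,0,0,0,0,-1,0,0,0,0,-1,0,0,0,0,-1,0,0,0,0,-1,0,0,0,0,-1,0,0,0,0,-1,0,0,0,0]

```text
time: 19.45
position: [0.4583, -0.0822, 0.0038]
tool_rot: [0.783, -0.622, -0.0, 0.0]
ft_force: [-1.2, 0.3, 0.8]
grip_width: 0.0182
grip_force: 50.0
```

Emit:
play_rows:
  steps: [-1,0,0,-0.2,0,-1,0,0,-0.4,0,-1,0,0,-0.5,0,-1,0,0,-0.5,0,-1,0,0,-0.5,0,-1,0,0,-0.5,0,-1,0,0,-0.4,0,-1,0,0,0,0,-1,0,0,0,0,-1,0,0,0,0]

```text
time: 20.45
position: [0.458, -0.082, 0.0935]
tool_rot: [0.783, -0.622, -0.001, 0.0]
ft_force: [-0.1, 0.1, -5.5]
grip_width: 0.0173
grip_force: 50.0
```

```bash
python3 - <<'E'
from meas import *
c=snap('wrist','w5.png');plan((.6008,.0933-.005),.01,0.016)
E
```

```text
yaw -2.914 p [ 0.458  -0.082   0.0934] twist -29.3 tz 2.78 tx 5.6 ty 4.85 q6 target 0.13
```

View pics/w5.png

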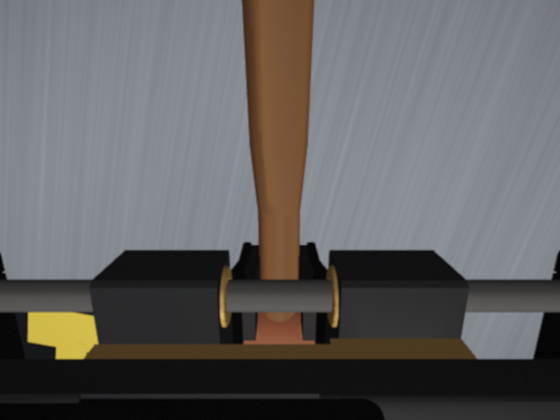

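The mallet is held centrally by the neck (280,240). I'll turn it 2.93 rad and carry it to its tile.

Emit:
play_rows:
  steps: [-1,0,0,-0.05,-1,-1,0,0,-0.05,-1,-1,0,0,-0.05,-1,-1,0,0,-0.05,-1,-1,0,0,-0.05,-1,-1,0,0,-0.05,-1,-1,0,0,-0.05,-1,-1,0,0,-0.05,-1,-1,0,0,-0.05,-1,-1,0,0,-0.05,-1]

```text
time: 21.5
position: [0.458, -0.0821, 0.1081]
tool_rot: [0.986, -0.169, -0.001, -0.0]
ft_force: [-0.7, 0.3, -3.5]
grip_width: 0.018
grip_force: 50.0
```

Emit:
play_rows:
  steps: [-1,0,0,0,-1,-1,0,0,0,-1,-1,0,0,0,-1,-1,0,0,0,-1,-1,0,0,0,-1,-1,0,0,0,-1,-1,0,0,0,-1,-1,0,0,0,-1,-1,0,0,0,-1,-1,0,0,0,-1]

```text
time: 22.5
position: [0.458, -0.082, 0.1081]
tool_rot: [0.946, 0.324, -0.001, -0.001]
ft_force: [-0.3, 0.4, -4.3]
grip_width: 0.0179
grip_force: 50.0
```

Emit:
play_rows:
  steps: [-1,0,0,0,-1,-1,0,0,0,-1,-1,0,0,0,-1,-1,0,0,0,-1,-1,0,0,0,-1,-1,0,0,0,-1,-1,0,0,0,-1,-1,0,0,0,-1,-1,0,0,0,-1,-1,0,0,0,-0.3]

```text
time: 23.5
position: [0.4579, -0.082, 0.1081]
tool_rot: [0.701, 0.713, -0.0, -0.001]
ft_force: [-0.0, -0.3, -4.3]
grip_width: 0.0176
grip_force: 50.0
```

Emit:
play_rows:
  steps: [-1,0.4,0.3,0,0,-1,0.7,0.6,0,0,-1,0.7,0.6,0,0,-1,0.7,0.6,0,0,-1,0.7,0.6,0,0,-1,0.7,0.6,0,0,-1,0.7,0.6,0,0,-1,0.6,0.6,0,0,-1,0.4,0.35,0,0,-1,0,0,0,0]

```text
time: 24.5
position: [0.6025, 0.0897, 0.108]
tool_rot: [0.701, 0.713, 0.001, 0.0]
ft_force: [-0.3, -0.2, -5.0]
grip_width: 0.0177
grip_force: 50.0
```

Emit:
play_rows:
  steps: [-1,0,0,0,0,-1,0,0,0,0,-1,0,0,0,0,-1,0,0,0,0,-1,0,0,0,0,-1,0,0,0,0,-1,0,0,0,0,-1,0,0,0,0,-1,0,0,0,0,-1,0,0,0,0]

```text
time: 25.5
position: [0.6013, 0.088, 0.1089]
tool_rot: [0.701, 0.713, -0.0, 0.0]
ft_force: [-0.1, 0.6, -4.7]
grip_width: 0.0176
grip_force: 50.0
```

```bash
python3 - <<'E'
from meas import *
plan((.6008,.0933-.005),.01,0.016)
c=snap('wrist','w6.png'); s=snap('scene','s6.png')
# tail end height by triangulation: tail extremes in wrist and scene
p=roi(c,(.6,.2,.12),400,cop);q=roi(s,(.6,.15,.12),60,cop)
print(p.min(0),p.max(0),len(p),q.min(0),q.max(0),len(q))
R=cv2.cvtColor(s['image'],cv2.COLOR_RGB2BGR)[150:360,200:480];W=cv2.cvtColor(c['image'],cv2.COLOR_RGB2BGR)
cv2.imwrite('pics/c6.png',np.hstack([cv2.resize(R,(480,360)),cv2.resize(W,(320,240),interpolation=3) if 0 else cv2.copyMakeBorder(cv2.resize(W,(320,240)),0,120,0,0,0)]))
E
```

```text
yaw 0.016 p [0.6013 0.088  0.1089] twist 0.0 tz 3.3 tx 0.01 ty -0.02 q6 target 0.13
[241.   0.] [313. 279.] 15597 [287. 215.] [354. 248.] 801
```

View pics/c6.png

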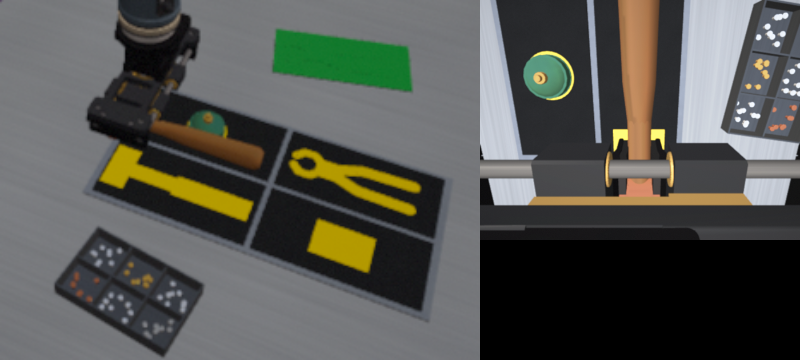

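The mallet hangs level over its tile, with handle (245,150 in the crop) parallel to the silhouette and head toward -y. Lowering it.

Emit:
play_rows:
  steps: [-1,0,0,0.5,0,-1,0,0,0.6,0,-1,0,0,0.6,0,-1,0,0,0.5,0,-1,0,0,0.4,0,-1,0,0,0.3,0,-1,0,0,0.2,0,-1,0,0,0.15,0,-1,0,0,0,0,-1,0,0,0,0]

```text
time: 26.6
position: [0.6017, 0.088, 0.0117]
tool_rot: [0.701, 0.713, 0.0, 0.0]
ft_force: [-0.5, 0.4, -3.7]
grip_width: 0.0177
grip_force: 50.0
```

Emit:
play_rows:
  steps: [-1,0,0,0.03,0,-1,0,0,0.02,0,-1,0,0,0,0,-0.5,0,0,0,0,0,0,0,0,0,0.3,0,0,0,0,0.3,0,0,0,0,0.3,0,0,0,0,0.3,0,0,0,0,0.3,0,0,0,0]

```text
time: 27.6
position: [0.6013, 0.088, 0.0099]
tool_rot: [0.701, 0.713, -0.0, 0.0]
ft_force: [0.4, -0.1, 0.0]
grip_width: 0.0552
grip_force: 0.0
```

Emit:
play_rows:
  steps: [0.3,0,0,-0.4,0,0.3,0,0,-0.9,0,0.3,0,0,-0.9,0,0.3,0,0,-0.9,0,1,0,0,-0.9,0,1,0,0,-0.9,0,1,0,0,-0.9,0,1,0,0,0,0,1,0,0,0,0,1,0,0,0,0]

```text
time: 28.6
position: [0.6003, 0.088, 0.183]
tool_rot: [0.701, 0.713, -0.001, -0.001]
ft_force: [-0.3, 0.6, -0.3]
grip_width: 0.086
grip_force: 0.0
```

```bash
python3 - <<'E'
from meas import *
c=snap('wrist');o=robot.get_obs();print(np.round(o['position'],4),o['time'])
p=roi(c,(.6,.12,.02),400,cop);g=ray(c,p,.021)[:,:2];m,d,a,b=axis(g)
if d[1]>0:d,a=-d,-a
print(p.min(0),p.max(0),'yaw',np.arctan2(d[1],d[0]),'len',np.ptp(a),'orig tail',m+d*(a.min()+.155),'head',m+d*(a.max()-.053),'want .6008 .0933 yaw -1.555')
plan((.446,-.328),.2,0.)
E
```

```text
[0.6002 0.088  0.1826] 28.65
[247.   0.] [316. 239.] yaw -1.547802219637693 len 0.21142255869367252 orig tail [0.60242578 0.09584805] head [0.60250447 0.09242639] want .6008 .0933 yaw -1.555
yaw 0.016 p [0.6002 0.088  0.1826] twist 0.16 tz -0.58 tx -13.87 ty -5.14 q6 target -0.63
```

The mallet is placed at about (0.6025,0.094) against the wanted (0.601,0.093), with yaw within 0.01. Next is the block.

Emit:
play_rows:
  steps: [1,-0.99,-0.37,-0.1,0,1,-0.99,-0.37,-0.1,0,1,-0.99,-0.37,-0.1,0,1,-0.99,-0.37,-0.1,0,1,-0.99,-0.37,-0.1,0,1,-0.99,-0.37,0,0,1,-0.99,-0.37,0,0,1,-0.99,-0.37,0,0,1,-0.99,-0.37,0,0,1,-0.99,-0.37,0,0]

```text
time: 29.65
position: [0.4939, -0.2115, 0.1975]
tool_rot: [0.701, 0.713, -0.0, -0.001]
ft_force: [0.6, -0.2, 0.9]
grip_width: 0.0871
grip_force: 0.0
```

Emit:
play_rows:
  steps: [1,-0.99,-0.37,0,0,1,-0.99,-0.37,0,0,1,-0.99,-0.37,0,0,1,-0.99,-0.37,0,0,1,0,0,0,0,1,0,0,0,0,1,0,0,0,0,1,0,0,0,0,1,0,0,0,0,1,0,0,0,0]

```text
time: 30.65
position: [0.4529, -0.3295, 0.1989]
tool_rot: [0.701, 0.713, 0.0, -0.0]
ft_force: [-0.3, 0.1, 0.3]
grip_width: 0.0871
grip_force: 0.0
```

```bash
python3 - <<'E'
from meas import *
c=snap('wrist','w7.png');o=robot.get_obs();print(np.round(o['position'],4),np.round(proj(c,[[.446,-.328,.03],[.595,-.345,.014]]),0))
h=cv2.cvtColor(c['image'],cv2.COLOR_RGB2HSV);
for u,v in np.int32(proj(c,[[.446,-.328,.03],[.45,-.27,0]])): print(h[v-3:v+4:3,u-3:u+4:3].reshape(-1,3).tolist())
E
```

```text
[ 0.4529 -0.3296  0.199 ] [[271. 188.]
 [415. 203.]]
[[108, 16, 80], [114, 16, 80], [120, 6, 88], [0, 21, 12], [0, 20, 13], [113, 21, 49], [15, 36, 14], [15, 43, 12], [30, 16, 16]]
[[107, 19, 119], [110, 19, 123], [110, 19, 122], [108, 21, 120], [108, 21, 123], [107, 19, 122], [110, 19, 120], [108, 21, 123], [109, 23, 123]]
```

View pics/w7.png

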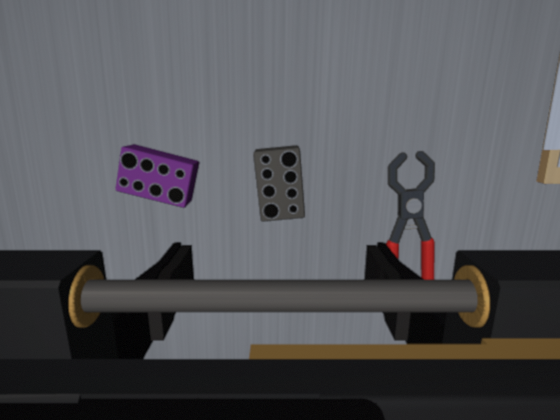

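The w7 view shows the gray block at (279,184), purple at (158,176), and the pliers' hinge rivet at (414,206). I'll measure the gray block and the hinge.

```bash
python3 - <<'E'
from meas import *
c=load('wrist')
dk=lambda h:(h[...,2]<103)&(h[...,1]<75)
p=roi(c,(.45,-.328,.03),52,dk);print('px',p.min(0),p.max(0),len(p))
g=ray(c,p,.03)[:,:2];r=cv2.minAreaRect((g*1000).astype(np.float32));print(r, np.round(cv2.boxPoints(r),1).tolist())
t=load('top');h=cv2.cvtColor(t['image'],cv2.COLOR_RGB2HSV)
q=roi(t,(.45,-.328,.03),22,lambda h:(h[...,2]<125)&(h[...,1]<60))
g2=ray(t,q,.03)[:,:2];print('top',q.min(0),q.max(0),cv2.minAreaRect((g2*1000).astype(np.float32)))
print('tri centre',tri(c,np.mean([p.min(0),p.max(0)],0),t,np.mean([q.min(0),q.max(0)],0)))
# pliers
p=roi(c,(.6,-.345,.01),90,lambda h:((h[...,2]<95)&(h[...,1]<100)));p=p[(p[:,1]<236)&(p[:,0]>380)&(p[:,0]<440)]
g=ray(c,p,.012)[:,:2];print('pl px',p.min(0),p.max(0))
for v in range(150,240,8):
    x=p[p[:,1]==v,0]
    if len(x): P=ray(c,[[x.min(),v],[x.max(),v],[(x.min()+x.max())/2,v]],.012);print(v,x.min(),x.max(),np.round(P[2,:2],4),round(np.linalg.norm(P[0]-P[1]),4))
print('rivet',ray(c,(414,206),.017))
E
```

```text
px [253. 145.] [304. 221.] 3438
((454.0392761230469, -323.9338684082031), (45.62873077392578, 72.87456512451172), 6.427737236022949) [[427.29998779296875, -290.29998779296875], [435.3999938964844, -362.70001220703125], [480.79998779296875, -357.6000061035156], [472.6000061035156, -285.20001220703125]]
top [400. 220.] [429. 239.] ((452.0594177246094, -321.5110168457031), (44.553035736083984, 75.8447265625), 6.796597957611084)
tri centre [ 0.45364003 -0.33295272 -0.02144667]Traceback (most recent call last):
  File "<stdin>", line 12, in <module>
    return umr_minimum(a, axis, None, out, keepdims, initial, where)
ValueError: zero-size array to reduction operation minimum which has no identity
```

```bash
python3 - <<'E'
from meas import *
plan((.4538,-.325),.006,.112)
c=load('wrist')
h=cv2.cvtColor(c['image'],cv2.COLOR_RGB2HSV).astype(int)
m=np.zeros(h.shape[:2],bool);m[148:240,378:445]=((h[...,2]<85)|(h[...,1]>150))[148:240,378:445]
v,u=np.nonzero(m);print(len(v))
for r in range(152,238,7):
    x=u[v==r]
    if len(x): P=ray(c,[[x.min(),r],[x.max(),r],[(x.min()+x.max())/2,r]],.012);print(r,x.min(),x.max(),np.round(P[2,:2],4),round(np.linalg.norm(P[0]-P[1]),4))
print('rivet',ray(c,(414,206),.017))
E
```

```text
yaw 0.017 p [ 0.4529 -0.3296  0.199 ] twist -0.95 tz 6.43 tx 0.15 ty 0.05 q6 target -0.73
1909
152 417 423 [ 0.5941 -0.2924] 0.006
159 394 431 [ 0.5874 -0.2995] 0.0372
166 388 434 [ 0.5868 -0.3066] 0.0464
173 388 434 [ 0.5876 -0.3137] 0.0467
180 388 433 [ 0.588  -0.3209] 0.0459
187 390 428 [ 0.5873 -0.3282] 0.039
194 398 423 [ 0.5898 -0.3356] 0.0258
201 398 423 [ 0.5907 -0.343 ] 0.0259
208 398 423 [ 0.5916 -0.3505] 0.0261
215 398 423 [ 0.5925 -0.3582] 0.0262
222 396 425 [ 0.5934 -0.3659] 0.0306
229 393 427 [ 0.5938 -0.3737] 0.0361
236 390 430 [ 0.5948 -0.3815] 0.0427
rivet [[ 0.59291516 -0.34699067  0.017     ]]
```

Emit:
play_rows:
  steps: [1,0,0,0.8,-0.95,1,0.15,0.05,0.8,0,1,0,0,0.8,0,1,0,0,0.8,0,1,0,0,0.8,0,1,0,0,0.8,0,1,0,0,0.8,0,1,0,0,0.5,0,1,0,0,0.33,0,0.5,0,0,0,0]
  grip_force: 55

```text
time: 31.7
position: [0.4532, -0.325, 0.0049]
tool_rot: [0.667, 0.745, 0.0, -0.001]
ft_force: [-0.2, -0.5, 0.1]
grip_width: 0.0841
grip_force: 0.0
```

Emit:
play_rows:
  steps: [0.3,0,0,0,0,0,0,0,0,0,-1,0,0,0,0,-1,0,0,0,0,-1,0,0,0,0,-1,0,0,0,0,-1,0,0,0,0,-1,0,0,0,0,-1,0,0,0,0,-1,0,0,0,0]

```text
time: 32.7
position: [0.4537, -0.3258, 0.0063]
tool_rot: [0.667, 0.745, -0.0, 0.0]
ft_force: [-0.3, 0.1, 5.4]
grip_width: 0.0448
grip_force: 55.0
```

Emit:
play_rows:
  steps: [-1,0,0,-0.2,0,-1,0,0,-0.4,0,-1,0,0,-0.6,0,-1,0,0,-0.6,0,-1,0,0,-0.6,0,-1,0,0,-0.6,0,-1,0,0,-0.4,0,-1,0,0,0,0,-1,0,0,0,0,-1,0,0,0,0]

```text
time: 33.7
position: [0.4529, -0.3249, 0.107]
tool_rot: [0.667, 0.745, 0.0, -0.001]
ft_force: [0.0, 0.3, -5.8]
grip_width: 0.0446
grip_force: 55.0
```

```bash
python3 - <<'E'
from meas import *
plan((.5955,.3793),.012,.016)
c=snap('wrist');h=cv2.cvtColor(c['image'],cv2.COLOR_RGB2HSV).astype(int)
o=robot.get_obs();print(np.round(proj(c,o['position']+[0,0,.024]),1)) 
cv2.imwrite('pics/w8.png',cv2.cvtColor(c['image'],cv2.COLOR_RGB2BGR)[100:360,130:430])
E
```

```text
yaw 0.111 p [ 0.4529 -0.3249  0.107 ] twist 0.95 tz 3.17 tx 23.39 ty 5.13 q6 target 0.55
[[277.1 284.9]]
```

View pics/w8.png

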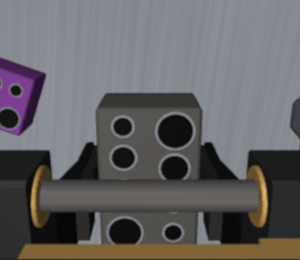

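Block held squarely (width 45 mm), with the row of cups centred at (280,284). Carrying it to its tile.

Emit:
play_rows:
  steps: [-1,0,0,0,0.95,-1,0.6,0.13,0,0,-1,0.97,0.21,0,0,-1,0.97,0.21,0,0,-1,0.97,0.21,0,0,-1,0.97,0.21,0,0,-1,0.97,0.21,0,0,-1,0.97,0.21,0,0,-1,0.97,0.21,0,0,-1,0.97,0.21,0,0]

```text
time: 34.75
position: [0.5033, -0.0718, 0.1074]
tool_rot: [0.701, 0.713, -0.0, -0.001]
ft_force: [0.5, 0.6, -6.1]
grip_width: 0.0447
grip_force: 55.0
```

Emit:
play_rows:
  steps: [-1,0.97,0.21,0,0,-1,0.97,0.21,0,0,-1,0.97,0.21,0,0,-1,0.97,0.21,0,0,-1,0.97,0.21,0,0,-1,0.97,0.21,0,0,-1,0.97,0.21,0,0,-1,0.97,0.21,0,0,-1,0.97,0.21,0,0,-1,0.97,0.21,0,0]

```text
time: 35.75
position: [0.5608, 0.2198, 0.1069]
tool_rot: [0.701, 0.713, -0.001, -0.001]
ft_force: [0.7, -0.7, -5.9]
grip_width: 0.0446
grip_force: 55.0
```

Emit:
play_rows:
  steps: [-1,0.97,0.21,0,0,-1,0.97,0.21,0,0,-1,0.97,0.21,0,0,-1,0.97,0.21,0,0,-1,0.97,0.21,0,0,-1,0.5,0.18,0,0,-1,0,0,0,0,-1,0,0,0,0,-1,0,0,0,0,-1,0,0,0,0]

```text
time: 36.75
position: [0.5959, 0.3779, 0.1075]
tool_rot: [0.702, 0.712, -0.001, -0.0]
ft_force: [-0.5, 0.1, -6.1]
grip_width: 0.0445
grip_force: 55.0
```

Emit:
play_rows:
  steps: [-1,0,0,0,0,-1,0,0,0,0,-1,0,0,0,0,-1,0,0,0,0,-1,0,0,0,0,-1,0,0,0,0,-1,0,0,0,0,-1,0,0,0,0,-1,0,0,0,0,-1,0,0,0,0]

```text
time: 37.75
position: [0.5965, 0.3791, 0.1079]
tool_rot: [0.701, 0.713, -0.0, -0.0]
ft_force: [0.1, 0.4, -5.6]
grip_width: 0.0447
grip_force: 55.0
```

```bash
python3 - <<'E'
from meas import *
plan((.5955,.3793),.012,.016)
c=snap('wrist','w9.png');h=cv2.cvtColor(c['image'],cv2.COLOR_RGB2HSV).astype(int)
o=robot.get_obs();p=o['position'];tx=Ro.from_quat(o['tool_rot']).as_matrix()[:,0]
print('expected end edge px',proj(c,[p+.035*tx+[0,0,.024],p+.035*tx-[0,0,.006]]).round(1).tolist(), 'col V', h[170:225:3,275,2].tolist(),tx)
E
```

```text
yaw 0.016 p [0.5965 0.3791 0.1079] twist 0.0 tz 3.2 tx 0.01 ty -0.03 q6 target 0.55
expected end edge px [[277.2, 208.9], [277.5, 192.5]] col V [252, 252, 252, 252, 252, 252, 252, 254, 85, 76, 76, 77, 79, 115, 122, 123, 123, 123, 123] [-1.59920023e-02  9.99872120e-01  6.99636778e-06]
```

The block's end edges are at rows 193 and 208, exactly as expected, so it's centred. Lowering.

Emit:
play_rows:
  steps: [-1,0,-0.03,0.5,0,-1,0,0,0.6,0,-1,0,0,0.6,0,-1,0,0,0.5,0,-1,0,0,0.4,0,-1,0,0,0.3,0,-1,0,0,0.15,0,-1,0,0,0.1,0,-1,0,0,0.03,0,-1,0,0,0,0]

```text
time: 38.8
position: [0.5961, 0.3793, 0.0131]
tool_rot: [0.701, 0.713, 0.001, 0.0]
ft_force: [0.0, -1.0, -5.4]
grip_width: 0.0443
grip_force: 55.0
```

Emit:
play_rows:
  steps: [-1,0,0,0.02,0,-1,0,0,0,0,-1,0,0,0,0,0.3,0,0,0,0,0.6,0,0,0,0,0.8,0,0,0,0,0.8,0,0,0,0,0.8,0,0,0,0,0.8,0,0,0,0,0.8,0,0,0,0]

```text
time: 39.8
position: [0.5956, 0.3791, 0.012]
tool_rot: [0.701, 0.713, -0.0, -0.0]
ft_force: [-0.3, 0.5, -0.3]
grip_width: 0.0778
grip_force: 0.0
```

Emit:
play_rows:
  steps: [0.8,0,0,-0.4,0,0.8,0,0,-0.9,0,0.8,0,0,-0.9,0,0.8,0,0,-0.9,0,1,0,0,-0.9,0,1,0,0,-0.9,0,1,0,0,-0.9,0,1,0,0,0,0,1,0,0,0,0,1,0,0,0,0]

```text
time: 40.8
position: [0.5946, 0.3786, 0.1847]
tool_rot: [0.701, 0.713, -0.001, -0.0]
ft_force: [0.3, 0.6, -0.9]
grip_width: 0.0872
grip_force: 0.0
```

```bash
python3 - <<'E'
from meas import *
c=snap('wrist','w10.png');print(np.round(robot.get_obs()['position'],4))
h=cv2.cvtColor(c['image'],cv2.COLOR_RGB2HSV).astype(int)
plan((.591,-.347),.2,.016); plan((.591,-.347),.2,1.68-1.5*np.pi)
E
```

```text
[0.5945 0.3785 0.1842]
yaw 0.016 p [0.5945 0.3785 0.1842] twist -0.0 tz -0.53 tx -24.18 ty -0.5 q6 target -0.55
yaw 0.016 p [0.5945 0.3785 0.1842] twist 30.48 tz -0.53 tx 24.03 ty 2.75 q6 target 2.5
```

View pics/w10.png

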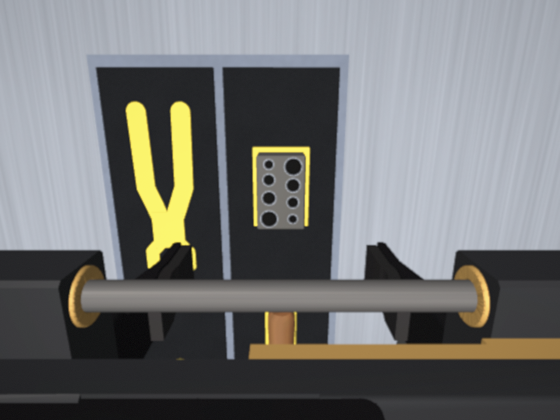

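The block sits inside its yellow frame at (281,190). Going to the pliers: shift, then twist 3.05 rad.

Emit:
play_rows:
  steps: [1,-0.97,-0.02,-0.1,0,1,-0.97,-0.02,-0.1,0,1,-0.97,-0.02,-0.1,0,1,-0.97,-0.02,-0.1,0,1,-0.97,-0.02,-0.1,0,1,-0.97,-0.02,0,0,1,-0.97,-0.02,0,0,1,-0.97,-0.02,0,0,1,-0.97,-0.02,0,0,1,-0.97,-0.02,0,0]

```text
time: 41.85
position: [0.5933, 0.0869, 0.1994]
tool_rot: [0.701, 0.713, -0.001, -0.001]
ft_force: [0.6, -0.4, 0.2]
grip_width: 0.0867
grip_force: 0.0
```

Emit:
play_rows:
  steps: [1,-0.97,-0.02,0,0,1,-0.97,-0.02,0,0,1,-0.97,-0.02,0,0,1,-0.97,-0.02,0,0,1,-0.97,-0.02,0,0,1,-0.97,-0.02,0,0,1,-0.97,-0.02,0,0,1,-0.97,-0.02,0,0,1,-0.97,-0.02,0,0,1,-0.97,-0.02,0,0]

```text
time: 42.85
position: [0.5921, -0.2039, 0.1993]
tool_rot: [0.701, 0.713, -0.0, -0.002]
ft_force: [0.1, -0.5, -0.6]
grip_width: 0.0869
grip_force: 0.0
```

Emit:
play_rows:
  steps: [1,-0.97,-0.02,0,0,1,-0.97,-0.02,0,0,1,-0.97,-0.02,0,0,1,-0.97,-0.02,0,0,1,-0.9,-0.02,0,0,1,0,0,0,0.5,1,0,0,0,1,1,0,0,0,1,1,0,0,0,1,1,0,0,0,1]

```text
time: 43.85
position: [0.5915, -0.346, 0.199]
tool_rot: [0.844, 0.536, -0.001, -0.002]
ft_force: [0.2, 0.1, 0.7]
grip_width: 0.0869
grip_force: 0.0
```

Emit:
play_rows:
  steps: [1,0,0,0,1,1,0,0,0,1,1,0,0,0,1,1,0,0,0,1,1,0,0,0,1,1,0,0,0,1,1,0,0,0,1,1,0,0,0,1,1,0,0,0,1,1,0,0,0,1]

```text
time: 44.85
position: [0.5915, -0.3459, 0.199]
tool_rot: [0.998, 0.066, -0.001, -0.001]
ft_force: [-0.5, -0.4, 0.2]
grip_width: 0.0869
grip_force: 0.0
```

Emit:
play_rows:
  steps: [1,0,0,0,1,1,0,0,0,1,1,0,0,0,1,1,0,0,0,1,1,0,0,0,1,1,0,0,0,1,1,0,0,0,1,1,0,0,0,1,1,0,0,0,1,1,0,0,0,1]

```text
time: 45.85
position: [0.5915, -0.3459, 0.199]
tool_rot: [0.907, -0.42, -0.002, -0.0]
ft_force: [-0.7, 1.7, 0.4]
grip_width: 0.087
grip_force: 0.0
```

Emit:
play_rows:
  steps: [1,0,0,0,1,1,0,0,0,1,1,0,0,0,1,1,0,0,0,1,1,0,0,0,1,1,0,0,0,1,1,0,0,0,0,1,0,0,0,0,1,0,0,0,0,1,0,0,0,0]

```text
time: 46.85
position: [0.5922, -0.3464, 0.2007]
tool_rot: [0.744, -0.668, -0.0, 0.0]
ft_force: [1.0, -0.1, -0.7]
grip_width: 0.0869
grip_force: 0.0
```

```bash
python3 - <<'E'
from meas import *
c=snap('wrist','w11.png');o=robot.get_obs();print(np.round(o['q'],2),o['time'])
plan((.591,-.347),.0035,1.68-1.5*np.pi)
print(proj(c,[[.591,-.347,.014]]))
E
```

```text
[-0.69  0.63  1.29  0.    1.22  2.34] 46.9
yaw -3.033 p [ 0.5922 -0.3464  0.2008] twist -0.01 tz 6.58 tx 0.01 ty 0.04 q6 target 2.5
[[280.45648278 184.82711466]]
```

View pics/w11.png

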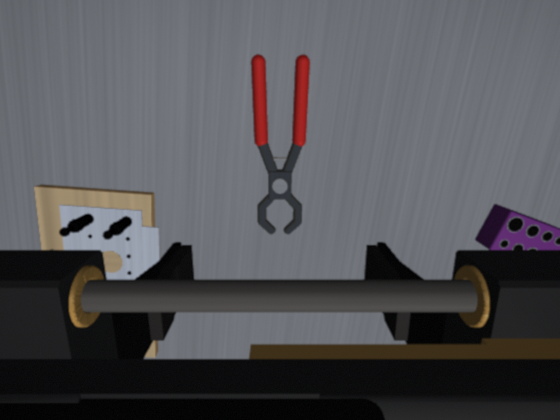

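The pliers hang straight in the view, rivet at (280,186) against the predicted (280,185), and the template is well clear. Descending and gripping the hinge block.

Emit:
play_rows:
  steps: [1,0,0.04,0.9,0,1,0,0,0.9,0,1,0,0,0.9,0,1,0,0,0.9,0,1,0,0,0.9,0,1,0,0,0.9,0,1,0,0,0.6,0,1,0,0,0.4,0,1,0,0,0.17,0,0.5,0,0,0,0]
  grip_force: 40

```text
time: 47.9
position: [0.5912, -0.3467, 0.0037]
tool_rot: [0.744, -0.668, -0.0, 0.0]
ft_force: [-1.1, 0.3, -0.2]
grip_width: 0.0838
grip_force: 0.0
```

Emit:
play_rows:
  steps: [0,0,0,0,0,-0.4,0,0,0,0,-1,0,0,0,0,-1,0,0,0,0,-1,0,0,0,0,-1,0,0,0,0,-1,0,0,0,0,-1,0,0,0,0,-1,0,0,0,0,-1,0,0,0,0]

```text
time: 48.9
position: [0.5911, -0.3466, 0.0038]
tool_rot: [0.744, -0.668, -0.0, -0.0]
ft_force: [-0.1, -0.5, -0.4]
grip_width: 0.0236
grip_force: 39.9
```

Emit:
play_rows:
  steps: [-1,0,0,-0.2,0,-1,0,0,-0.4,0,-1,0,0,-0.6,0,-1,0,0,-0.6,0,-1,0,0,-0.6,0,-1,0,0,-0.6,0,-1,0,0,-0.5,0,-1,0,0,-0.3,0,-1,0,0,0,0,-1,0,0,0,0]

```text
time: 49.9
position: [0.5908, -0.3464, 0.1177]
tool_rot: [0.744, -0.668, -0.0, 0.0]
ft_force: [-0.5, 0.5, -3.3]
grip_width: 0.0238
grip_force: 39.9
```

```bash
python3 - <<'E'
from meas import *
c=snap('wrist')
plan((.4807,.3318),.0095,.016)
h=cv2.cvtColor(c['image'],cv2.COLOR_RGB2HSV).astype(int)
m=((h[...,0]<5)|(h[...,0]>174))&(h[...,1]>170)&(h[...,2]>80);m[250:]=0
v,u=np.nonzero(m);print(u.min(),u.max(),v.min(),v.max())
for r in range(v.min()+15,v.max(),25):
    x=u[v==r];P=ray(c,[[x.min(),r],[x.max(),r]],robot.get_obs()['position'][2]+.006);print(r,x.min(),x.max(),round(np.linalg.norm(P[0]-P[1]),4))
E
```

```text
yaw -3.034 p [ 0.5904 -0.3461  0.1171] twist -30.5 tz 3.59 tx 22.65 ty -3.3 q6 target 0.59
212 346 0 187
15 213 345 0.0537
40 215 343 0.053
65 216 341 0.0527
90 218 340 0.0524
115 220 338 0.0516
140 222 336 0.0508
165 224 334 0.05
```

Emit:
play_rows:
  steps: [-1,0,0,0,-1,-1,0,0,0,-1,-1,0,0,0,-1,-1,0,0,0,-1,-1,0,0,0,-1,-1,0,0,0,-1,-1,0,0,0,-1,-1,0,0,0,-1,-1,0,0,0,-1,-1,0,0,0,-1]

```text
time: 50.95
position: [0.5903, -0.346, 0.1162]
tool_rot: [0.974, -0.227, -0.001, -0.001]
ft_force: [-0.4, 0.2, -3.0]
grip_width: 0.0236
grip_force: 39.9
```

Emit:
play_rows:
  steps: [-1,0,0,0,-1,-1,0,0,0,-1,-1,0,0,0,-1,-1,0,0,0,-1,-1,0,0,0,-1,-1,0,0,0,-1,-1,0,0,0,-1,-1,0,0,0,-1,-1,0,0,0,-1,-1,0,0,0,-1]

```text
time: 51.95
position: [0.5903, -0.3461, 0.1162]
tool_rot: [0.964, 0.267, -0.001, -0.001]
ft_force: [-0.4, 1.0, -2.9]
grip_width: 0.0237
grip_force: 39.9
```

Emit:
play_rows:
  steps: [-1,0,0,0,-1,-1,0,0,0,-1,-1,0,0,0,-1,-1,0,0,0,-1,-1,0,0,0,-1,-1,0,0,0,-1,-1,0,0,0,-1,-1,0,0,0,-1,-1,0,0,0,-1,-1,0,0,0,-1]

```text
time: 52.95
position: [0.5904, -0.3461, 0.1163]
tool_rot: [0.718, 0.696, -0.0, -0.001]
ft_force: [-0.7, 0.4, -3.0]
grip_width: 0.0237
grip_force: 39.9
```

Emit:
play_rows:
  steps: [-1,0,0,0,-0.5,-1,0.6,-0.1,0,0,-1,0.95,-0.14,0,0,-1,0.95,-0.14,0,0,-1,0.95,-0.14,0,0,-1,0.95,-0.14,0,0,-1,0.95,-0.14,0,0,-1,0.95,-0.14,0,0,-1,0.95,-0.14,0,0,-1,0.95,-0.14,0,0]

```text
time: 53.95
position: [0.5497, -0.1, 0.1169]
tool_rot: [0.701, 0.713, -0.0, -0.001]
ft_force: [0.8, 0.1, -1.7]
grip_width: 0.0233
grip_force: 39.9
```

Emit:
play_rows:
  steps: [-1,0.95,-0.14,0,0,-1,0.95,-0.14,0,0,-1,0.95,-0.14,0,0,-1,0.95,-0.14,0,0,-1,0.95,-0.14,0,0,-1,0.95,-0.14,0,0,-1,0.95,-0.14,0,0,-1,0.95,-0.14,0,0,-1,0.95,-0.14,0,0,-1,0.95,-0.14,0,0]

```text
time: 54.95
position: [0.5032, 0.1841, 0.117]
tool_rot: [0.701, 0.713, -0.001, -0.0]
ft_force: [0.2, 0.2, -2.9]
grip_width: 0.0234
grip_force: 39.9
```

Emit:
play_rows:
  steps: [-1,0.95,-0.14,0,0,-1,0.95,-0.14,0,0,-1,0.95,-0.14,0,0,-1,0.95,-0.14,0,0,-1,0.95,-0.14,0,0,-1,0.2,-0.05,0,0,-1,0,0,0,0,-1,0,0,0,0,-1,0,0,0,0,-1,0,0,0,0]

```text
time: 55.95
position: [0.4794, 0.3301, 0.1178]
tool_rot: [0.702, 0.712, -0.0, 0.0]
ft_force: [0.3, -0.1, -2.8]
grip_width: 0.0235
grip_force: 39.9
```

Emit:
play_rows:
  steps: [-1,0,0,0,0,-1,0,0,0,0,-1,0,0,0,0,-1,0,0,0,0,-1,0,0,0,0,-1,0,0,0,0,-1,0,0,0,0,-1,0,0,0,0,-1,0,0,0,0,-1,0,0,0,0]

```text
time: 56.95
position: [0.4791, 0.3312, 0.1178]
tool_rot: [0.701, 0.713, -0.0, 0.0]
ft_force: [0.5, -1.2, -2.6]
grip_width: 0.0239
grip_force: 39.9
```

```bash
python3 - <<'E'
from meas import *
plan((.4807,.3318),.0098,.016)
c=snap('wrist','w12.png')
E
```

```text
yaw 0.016 p [0.4791 0.3312 0.1178] twist 0.0 tz 3.6 tx 0.02 ty 0.05 q6 target 0.59
```

View pics/w12.png

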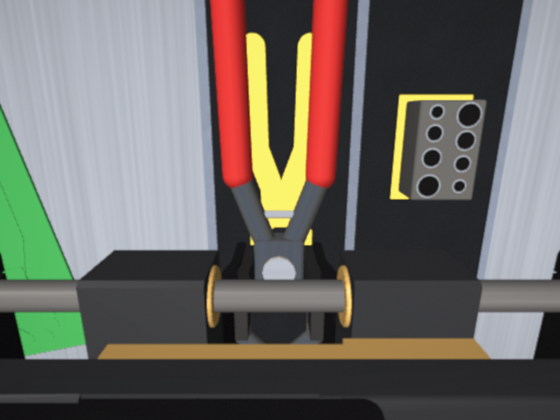

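The pliers hang over their silhouette, handles symmetric about it at (280,100) and jaws toward -y. Lowering and releasing.

Emit:
play_rows:
  steps: [-1,0.02,0.05,0.6,0,-1,0,0,0.7,0,-1,0,0,0.7,0,-1,0,0,0.6,0,-1,0,0,0.4,0,-1,0,0,0.3,0,-1,0,0,0.15,0,-1,0,0,0.1,0,-1,0,0,0.03,0,-1,0,0,0,0]

```text
time: 58.0
position: [0.4809, 0.332, 0.0109]
tool_rot: [0.701, 0.713, 0.0, 0.0]
ft_force: [0.8, -0.7, -2.3]
grip_width: 0.0237
grip_force: 39.9
```

Emit:
play_rows:
  steps: [-1,0,0,0.03,0,-1,0,0,0,0,-1,0,0,0,0,-0.4,0,0,0,0,0,0,0,0,0,0.4,0,0,0,0,0.4,0,0,0,0,0.4,0,0,0,0,0.4,0,0,0,0,0.4,0,0,0,0]

```text
time: 59.0
position: [0.4806, 0.3318, 0.0095]
tool_rot: [0.701, 0.713, -0.0, -0.0]
ft_force: [-0.6, 0.1, -0.2]
grip_width: 0.0588
grip_force: 0.0
```

Emit:
play_rows:
  steps: [0.4,0,0,-0.4,0,0.4,0,0,-0.9,0,0.4,0,0,-0.9,0,0.4,0,0,-0.9,0,1,0,0,-0.9,0,1,0,0,-0.9,0,1,0,0,-0.9,0,1,0,0,-0.9,0,1,0,0,-0.9,0,1,0,0,0,0]

```text
time: 60.0
position: [0.4829, 0.3329, 0.2426]
tool_rot: [0.701, 0.713, 0.005, 0.002]
ft_force: [0.5, 0.4, 0.4]
grip_width: 0.0864
grip_force: 0.0
```

Emit:
play_rows:
  steps: [1,0.9,-0.9,0,0,1,0.9,-0.9,0,0,1,0.9,-0.9,0,0,1,0.9,-0.3,0,0,1,0.9,0,0,0,1,0.5,0,0,0,1,0,0,0,0,1,0,0,0,0,1,0,0,0,0,1,0,0,0,0]

```text
time: 61.0
position: [0.3885, 0.4791, 0.2375]
tool_rot: [0.702, 0.712, -0.0, 0.0]
ft_force: [0.5, -0.5, 0.5]
grip_width: 0.087
grip_force: 0.0
```

```bash
python3 - <<'E'
from meas import *
t=snap('top','t13.png')
a=cv2.cvtColor(t['image'],cv2.COLOR_RGB2BGR)[145:255,100:300];cv2.imwrite('pics/t13c.png',cv2.resize(a,(800,440),interpolation=3))
for ce,st,m in blobs(t)['lid']: print('lid',np.round(ce,1),np.round(ray(t,ce,.018)[0],4))
print(robot.get_obs()['time'],robot.get_obs()['position'])
E
```

```text
lid [240.  218.9] [0.4829 0.1434 0.018 ]
61.05 [0.38852586 0.47931908 0.23756207]
```

View pics/t13c.png

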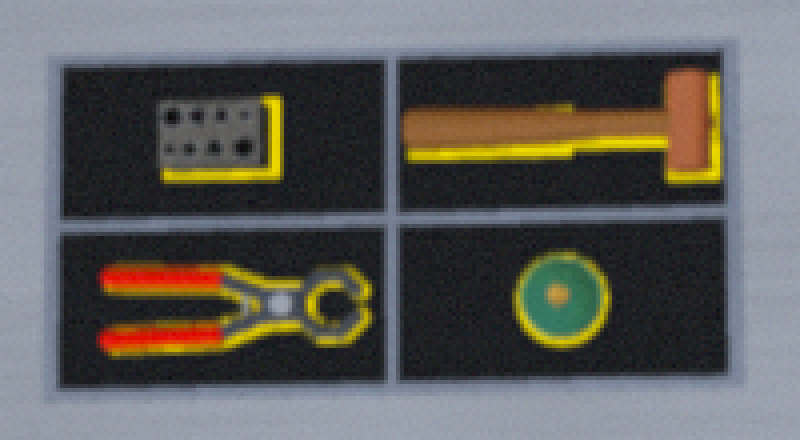

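All four sit on their silhouettes, facing as drawn. The small offsets up and to the left are parallax from the objects' height. Handing in.

```bash
python3 -c "
from rig import robot
print(robot.hand_in())"
```

```text
the job is handed in; nothing more can be done
None
```

The job is handed in, with no verdict returned: the lid, mallet, block and pliers were each set down on their own tile at about 61 s, in place and facing as drawn by the last pictures; the arm was never taken near the template or the tray.

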